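Load the label roll and pin it down

ROBOT

A 6-joint arm with a two-finger parallel gripper is mounted at the origin on the work surface. World frame = base frame: x ahead of the robot, y to its left, z up, the work surface at z = 0. Lengths are in m, angles in rad, forces in N, time in s.
With the tool pointing down it reaches from about 0.425 to 0.95 m from the base axis. Payload 14.7 kg.
Tool frame: the origin (TCP) lies midway between the tips of the shut fingers; the grasp point (between the pads) lies ctrl.tcp_to_grasp behind it (ctrl.tcp_to_grasp is the distance from the TCP to the grasp point, in m); z points along the fingers, y is the line along which they close (so a half turn about z gives the same grasp; the last joint's range is limited). The gripper opens to 85 mm and grips with 20 to 120 N. Pads are 22 mm wide; open, the fingers measure 114 mm over their backs; the gripper's body (76 mm by 85 mm) begins 54 mm behind the grasp point. The pads swing forward as they close: fully open they stand 13 mm farther back than shut.
Start: joints at [1.071, 0.48, 1.596, -0, 1.065, -0.047], TCP at [0.284, 0.585, 0.231] pointing down, gripper open.
Joint ranges: [-2.75, 2.75], [-0.82, 2.05], [0.23, 2.67], [-1.56, 4.7], [0.09, 2.69], [-2.92, 2.92]. Speed limits (rad/s): [1.89, 1.89, 2.39, 3.01, 3.01, 3.01].

INTERFACE

Orientations are given as a unit quaternion [w, x, y, z].
In Python, from cell import ctrl gives the robot as it stands. The module is installed in compiled form; this text tells all that it offers.
- The arm moves only by the tool send_rows, never from a script. Its argument "series" is a list of rows, each a list of 5 numbers: the closure, from -1 (fully open) to 1 (shut), then the shift along the tool's x, y, z as a fraction of full scale, then the turn about the tool's z as a fraction of full scale. A call has exactly 5 rows; each row shifts and turns the commanded pose from where the row before left it, along the tool's axes as they then stand; what a row does not reach is not made up. Full scale, the value 1, is 0.025 m for a shift and 0.1 rad for a turn. A row lasts 1/10 s, in which the tool goes at most 50 mm and 8.59 degrees, less where a joint would pass 70% of its speed; a pose out of reach is approached as far as the arm can. A call with a number of a shift or a turn outside -1 to 1 is refused whole. A call with a gripper value outside its range is refused whole. The fingers move at their own pace and stop on an object; "grip_force" is the grip in N (left out, the last holds). Time passes only in rows, so rows that do not move let the fingers close, or fill a call up. It gives the time, the measured TCP pose, the force, the opening and the grip force at its end, in the units of the state.
- ctrl.get_obs(): the state, without advancing time (a new reading comes with each control period).
- ctrl.snapshot(name): name is "scene" or "top"; returns the picture (400x640x3 uint8, red, green, blue); there is no depth.
- ctrl.camera_model(name): a dict with "mtx" (3x3 intrinsics, pixels), "extrinsics" (4x4, takes a point from world to camera coordinates). Camera axes: x right, y down, z forward; pixel columns grow to the right and rows downward; lengths in m; the calibration is good to about 2 mm. A picture is of the moment at which its call begins. camera_model takes no time and is no camera call.
- ctrl.close_job(): hands the job in; it is judged then, once.
The state is a dict: "t": time; "joint_positions": joint angles; "joint_vel": joint speeds; "joint_torque": joint torques, N m; "eef_pos": TCP position; "tool_rot": TCP orientation; "wrist_force": force on the tool from outside, world axes, zero at the start; "moment": the same for the moment, N m; "width": finger opening in m; "finger_force": force on a finger pad.
Only numpy, scipy, OpenCV 4.12 (cv2) and the standard library are available. Lean on these libraries where they do the work, as an engineer would, in place of code of your own. Each camera call takes 0.05 s, during which the arm holds its last target. There are 200 camera calls.

TASK

Load the label dispenser: draw the narrow label roll (the lower of the two) up off its storage post and lay it flat on the dispenser bed, over the round opening. Then put the retaining pin from its rest block down through the roll's core, feel for the hole in the sliding plate beneath without forcing it, and press the pin fully home, its flange flat on the roll. Let go of everything, and do not disturb the wide roll, the jars or the bottles.

Things in the scene. Friction and masses are not known exactly. Their poses are not given: they have to be found in the camera images.
- roll: the narrow label roll: white paper ring with a cardboard core, 68 mm outside, bore 40 mm, 30 mm high, axis z upright; origin at the centre of its underside. It starts on a storage post: grey square foot 84 mm wide, 8 mm thick (the roll rests on it), steel post 30 mm thick up to 62 mm above the table. The posts and the pin's block may swap places
- wide_roll: the wide label roll, same paper, 68 mm outside, 44 mm high, on a post like the other one: leave it alone; origin at the centre of its underside
- pin: retaining pin: steel rod 10 mm thick, 60 mm long, nose tapering to 6 mm over the last 4 mm; above it a black flange 52 mm wide, 6 mm thick, then a round knob 22 mm thick, 32 mm high (grip here). Origin at the nose tip, z up the rod: flange top at 66 mm, knob top at 98 mm. It starts hanging by its flange in a grey block 64 x 64 mm, 64 mm high
- pin_flange (a point): point on the pin's axis at the underside of the flange, 60 mm above the nose tip
- dispenser: label dispenser, fixed: aluminium bed 180 x 130 mm, top 40 mm above the table, with a low steel peel bar (to 66 mm above the table) along its front edge at -x. Origin under the middle of the bed; x from front to back, y to the left
- bed_centre (a point): centre of the round opening (36 mm wide) in the bed, level with the bed's top; axes as the dispenser's. The roll goes over it. With the pin fully home through the roll, its nose tip is 30 mm below this level
- jar_a: open white jar, 54 mm wide, 42 mm high, bystander; origin at the centre of its underside
- jar_b: another such jar, bystander
- jar_c: another such jar, bystander
- vial_a: amber glass bottle with black cap, 34 mm wide, 85 mm high, bystander; origin at the centre of its underside
- vial_b: another such bottle, bystander
- plate_top (a point): centre of the opening at the top face of a dark steel plate, 4 mm below the bed's top. The plate has one 12 mm hole and floats: the hole lies up to 11 mm either way along the dispenser's y (1.5 mm along x), not measured, so feel for it. Within 3 mm a light push centres it. The rod runs free for 16 mm, then a friction catch takes 7 N for the last 10 mm
Mind the look-alikes: they are no part of the job. Leave any turquoise look-alike of the dispenser alone.

How it is judged:
On the way, in this order (a step that is already met when the one before it is completed fails the run):
1. the narrow roll is off its post and lies flat on the bed over the opening (horizontal distance between roll and bed_centre below 0.015 m and z of roll in the frame of bed_centre between -0.003 and 0.003 m and angle between roll's own z axis and vertical below 0.06 rad), for 0.2 s.
2. the pin's rod stands in the bush hole through the roll's core (z of pin in the frame of bed_centre below -0.013 m and horizontal distance between pin and bed_centre below 0.016 m and horizontal distance between pin and roll below 0.019 m and angle between pin's own z axis and vertical below 0.25 rad), for 0.1 s.
At the end, for the whole second after the job is handed in: narrow roll flat on the bed (3 mm, 0.06 rad), within 17 mm of the opening's centre; pin upright (0.08 rad) in the bush hole through the roll's core, nose at least 27 mm below the bed's top (30 is home), flange within 3 mm of the roll's top; both at rest (horizontal distance between roll and bed_centre below 0.017 m and z of roll in the frame of bed_centre between -0.003 and 0.003 m and angle between roll's own z axis and vertical below 0.06 rad and z of pin_flange in the frame of roll below 0.033 m and horizontal distance between pin and roll below 0.019 m and z of pin in the frame of bed_centre below -0.027 m and horizontal distance between pin and bed_centre below 0.016 m and angle between pin's own z axis and vertical below 0.08 rad and linear speed of each of pin, roll below 0.02 m/s); the robot touches nothing.
It fails at once if the pin is forced against the dispenser or the roll (over 75 N) (contact force between pin and dispenser above 75 N or contact force between pin and roll above 75 N).
It fails at once if the wide roll, a jar or a bottle is disturbed (moved over 30 mm) (distance of any of wide_roll, jar_a, jar_b, jar_c, vial_a, vial_b from where it was at the start of the episode above 0.03 m).
It also fails if it takes over 67 s, if anything falls off the work surface, if the arm or the gripper's body presses on something with over 40 N, if the wrist force passes 120 N, or if a joint passes its speed limit or range.

## Working session

There is one attempt and no reset: what is moved stays moved. The work goes in short steps, Python scripts to look and compute and a tool call to move; the robot and the scene stay as the last step left them, time stands still between calls to the robot, and variables do not carry over. Pictures are saved under pics/ and viewed, at most 10 in all, crops included, and the job is handed in when it is done.

Besides the shell and the picture viewer there is one more tool, called after ">>>" in YAML: its name, and indented under it one key for each argument. send_rows: Moves the arm, as the interface text tells. Its arguments: {"type":"object","properties":{"series":{"type":"array","items":{"type":"array","items":{"type":"number"}}},"grip_force":{"type":"number"}},"required":["series"]}

```bash
mkdir -p pics
python3 - <<'E'
from cell import ctrl
import cv2,numpy as np
o=ctrl.get_obs();print({k:np.round(v,4) for k,v in o.items()},ctrl.tcp_to_grasp)
for n in("scene","top"):
    im=ctrl.snapshot(n);cv2.imwrite(f"pics/{n}0.png",im[:,:,::-1]);m=ctrl.camera_model(n);print(n,m["mtx"],m["extrinsics"])
E
```

```text
{'t': np.float64(0.0), 'joint_positions': array([ 1.0714,  0.4809,  1.5969,  0.    ,  1.0651, -0.0466]), 'joint_vel': array([-0.0003,  0.0002,  0.0009, -0.0011,  0.0019, -0.0007]), 'joint_torque': array([-4.20000e-03, -9.50650e+01, -4.30179e+01, -6.00000e-04,
        1.23000e-02, -0.00000e+00]), 'eef_pos': array([0.2841, 0.5841, 0.2306]), 'tool_rot': array([-2.000e-04,  2.244e-01,  9.745e-01, -6.000e-04]), 'wrist_force': array([ 0.1508, -0.0047, -0.3766]), 'moment': array([0.0193, 0.0312, 0.0328]), 'finger_force': np.float64(0.0), 'width': np.float64(0.0855)} 0.0187
scene [[466.8731858    0.         315.64076739]
 [  0.         466.8731858  200.56608246]
 [  0.           0.           1.        ]] [[ 0.8363861   0.54790433 -0.01609756 -0.4008366 ]
 [ 0.38084213 -0.60198272 -0.70183764 -0.13096954]
 [-0.39423033  0.58087662 -0.71215504  1.36236618]
 [ 0.          0.          0.          1.        ]]
top [[438.5457134    0.         326.87672127]
 [  0.         438.5457134  198.01306966]
 [  0.           0.           1.        ]] [[-0.02350329 -0.99971467 -0.00426288  0.02015965]
 [-0.99279364  0.02384136 -0.11744099  0.46562009]
 [ 0.11750912  0.00147191 -0.99307071  1.04164103]
 [ 0.          0.          0.          1.        ]]
```

View pics/scene0.png

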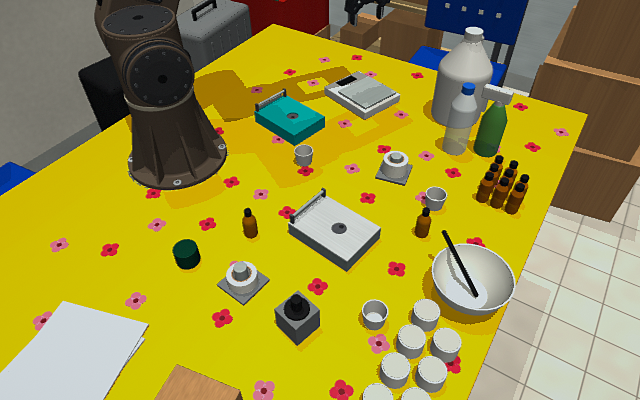

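View pics/top0.png

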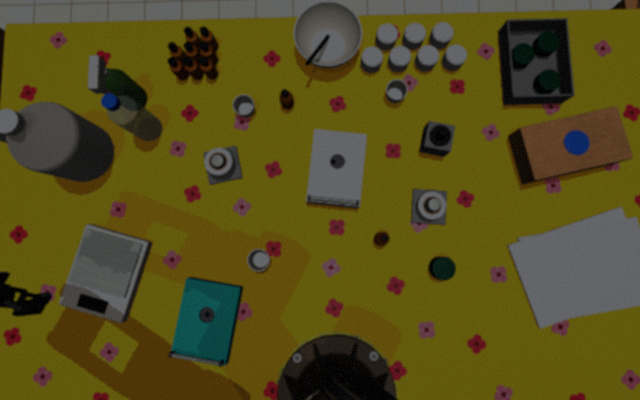

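Two white rolls could be meant: top (220,162) = scene (395,163), and top (431,205) = scene (240,277). The aluminium dispenser is at top (337,165), the pin block at top (437,138), and the turquoise look-alike at top (207,320). I'll compare roll heights in enlarged crops.

Run:
```python
import cv2,numpy as np
s=cv2.imread("pics/scene0.png");t=cv2.imread("pics/top0.png")
t=cv2.convertScaleAbs(t,alpha=1.6)
def c(im,x,y,w,h,k):return cv2.resize(im[y:y+h,x:x+w],None,fx=k,fy=k,interpolation=cv2.INTER_CUBIC)
a=np.hstack([c(s,210,250,80,60,5),c(s,360,135,80,60,5)])
b=np.hstack([c(s,270,280,80,60,5),c(s,300,180,80,60,5)])
cv2.imwrite("pics/c1.png",np.vstack([a,b]))
a=np.hstack([c(t,400,175,80,60,5),c(t,185,130,80,60,5)])
b=np.hstack([c(t,400,110,80,60,5),c(t,298,135,80,60,5)])
cv2.imwrite("pics/c2.png",np.vstack([a,b]))
```

```text
(no output)
```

View pics/c1.png

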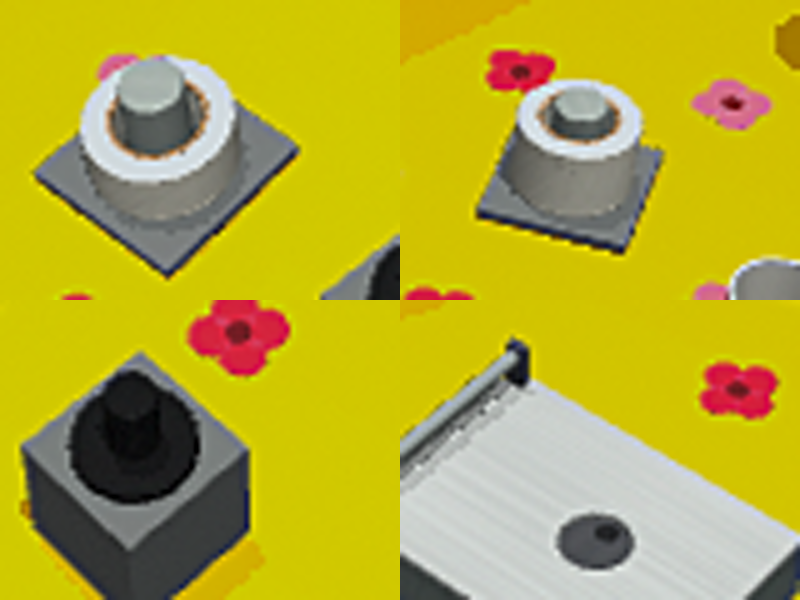

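View pics/c2.png

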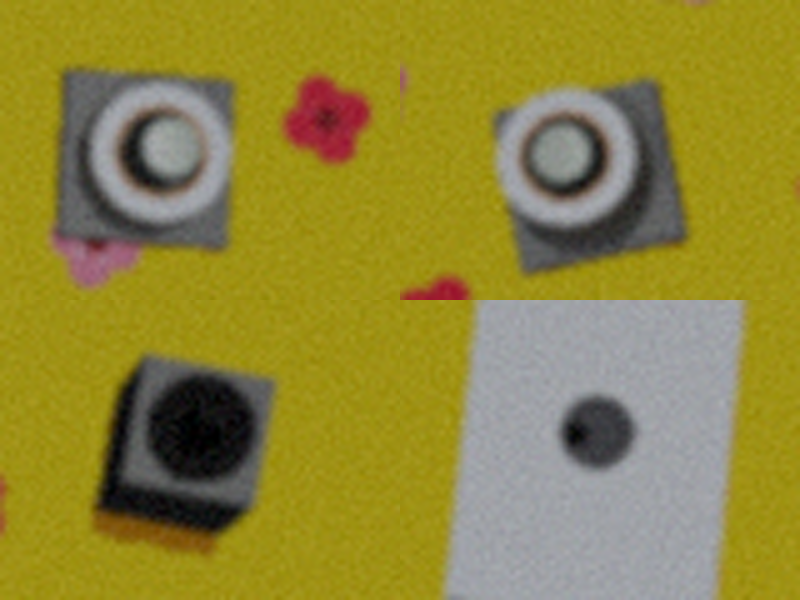

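The top-left roll in each crop (top (431.8,205.3), scene (241.4,273.3)) is the shorter one. More of its post stands clear and its side wall is low, so it is the narrow roll. The other one is tall, so it is the wide roll. The plate hole also shows in the opening, at top (333.3,161.3) and scene (340.9,226.3); the opening's centre is at top (337.1,160.9) and scene (338.7,227.9).

```bash
cat > h.py <<'E'
from cell import ctrl
import numpy as np
def world(cam,u,v,z):
    m=ctrl.camera_model(cam);E=m["extrinsics"];R,t=E[:3,:3],E[:3,3]
    d=R.T@np.linalg.inv(m["mtx"])@[u,v,1];c=-R.T@t
    return (c+d*(z-c[2])/d[2])[:2]
E
python3 - <<'E'
from h import *
P=dict(roll=((431.8,205.3),(241.4,273.3),.038),bed=((337.1,160.9),(338.7,227.9),.04),hole=((333.3,161.3),(340.9,226.3),.036),
flange=((439.9,135.3),(296.5,309.5),.07),knobtop=((439.9,133),(295.9,299.3),.102),
posttop=((433.9,204.4),(239.8,267),.062))
for k,(a,b,z) in P.items(): print(k,world("top",*a,z).round(4),world("scene",*b,z).round(4))
for n,p,z in[("c1",(315,130),.04),("c2",(367,134),.04),("c3",(360,200),.04),("c4",(308,197),.04),("wide",(218,161),.052),("jarN",(396,91),.042),("jarL",(244,105),.042),("vialN",(381,239),.085),("vialF",(287,97),.085),("greencap",(442,268),.03)]:print(n,world("top",*p,z).round(3))
c=[world("top",400+x/5-.4,110+(y-300)/5-.4,.064) for x,y in((148,358),(272,380))]
print("block edge ang",np.degrees(np.arctan2(*(c[0]-c[1])[::-1])))
o=ctrl.get_obs();print(o['eef_pos'],o['tool_rot'])
from scipy.spatial.transform import Rotation as R
w,x,y,z=o['tool_rot'];print(R.from_quat([x,y,z,w]).as_matrix().round(3))
E
```

```text
roll [ 0.441  -0.2429] [ 0.4458 -0.2433]
bed [ 0.5548 -0.0179] [ 0.5575 -0.0188]
hole [ 0.5548 -0.0087] [ 0.5575 -0.0086]
flange [ 0.6046 -0.2632] [ 0.611  -0.2677]
knobtop [ 0.6017 -0.255 ] [ 0.6097 -0.2653]
posttop [ 0.4407 -0.2423] [ 0.4461 -0.2442]
c1 [0.633 0.034]
c2 [ 0.62  -0.093]
c3 [ 0.458 -0.071]
c4 [0.468 0.055]
wide [0.559 0.269]
jarN [ 0.727 -0.168]
jarL [0.7   0.208]
vialN [ 0.362 -0.112]
vialF [0.703 0.098]
greencap [ 0.291 -0.261]
block edge ang 78.18229374769194
[0.28419538 0.58417943 0.23074018] [-1.32080029e-04  2.24464751e-01  9.74482056e-01 -5.29599186e-04]
[[-0.899  0.437 -0.   ]
 [ 0.437  0.899 -0.001]
 [ 0.    -0.001 -1.   ]]
```

The narrow roll is at (0.4435,-0.243), the opening at (0.556,-0.018), the visible hole about 9.5 mm to +y, and the pin at (0.608,-0.2655). I'll go to the roll via (0.55,0.10).

>>> send_rows:
  series:
    - [-1,-0.9,-0.64,0,0]
    - [-1,-0.9,-0.64,0,0]
    - [-1,-0.9,-0.64,0,0]
    - [-1,-0.9,-0.64,0,0]
    - [-1,-0.9,-0.64,0,0]
  grip_force: 50

```text
t: 0.6
eef_pos: [0.3507, 0.4622, 0.231]
tool_rot: [-0.0, 0.224, 0.974, -0.0]
wrist_force: [1.0, 1.2, -0.3]
width: 0.0855
finger_force: 0.0
```

>>> send_rows:
  series:
    - [-1,-0.9,-0.64,0,0]
    - [-1,-0.9,-0.64,0,0]
    - [-1,-0.9,-0.64,0,0]
    - [-1,-0.9,-0.64,0,0]
    - [-1,-0.9,-0.64,0,0]

```text
t: 1.1
eef_pos: [0.4169, 0.3411, 0.2311]
tool_rot: [-0.0, 0.224, 0.974, -0.0]
wrist_force: [-0.1, 0.5, 0.6]
width: 0.0849
finger_force: 0.0
```

>>> send_rows:
  series:
    - [-1,-0.9,-0.64,0,0]
    - [-1,-0.9,-0.64,0,0]
    - [-1,-0.9,-0.64,0,0]
    - [-1,-0.9,-0.64,0,0]
    - [-1,-0.9,-0.64,0,0]

```text
t: 1.6
eef_pos: [0.4831, 0.2199, 0.2311]
tool_rot: [-0.0, 0.224, 0.974, -0.0]
wrist_force: [1.1, 0.9, -0.4]
width: 0.0852
finger_force: 0.0
```

>>> send_rows:
  series:
    - [-1,-0.9,-0.64,0,0]
    - [-1,-0.9,-0.64,0,0]
    - [-1,-0.9,-0.64,0,0]
    - [-1,-0.9,-0.64,0,0]
    - [-1,-0.9,-0.64,0,0]

```text
t: 2.1
eef_pos: [0.5492, 0.0988, 0.2311]
tool_rot: [-0.0, 0.225, 0.974, -0.0]
wrist_force: [-1.0, 0.5, 0.1]
width: 0.0858
finger_force: 0.0
```

>>> send_rows:
  series:
    - [-1,-0.14,-0.95,0.2,0]
    - [-1,-0.14,-0.95,0.2,0]
    - [-1,-0.14,-0.95,0.2,0]
    - [-1,-0.14,-0.95,0.2,0]
    - [-1,-0.14,-0.95,0.2,0]

```text
t: 2.6
eef_pos: [0.5122, -0.0154, 0.2059]
tool_rot: [-0.0, 0.224, 0.974, -0.0]
wrist_force: [0.1, -0.6, -0.1]
width: 0.0858
finger_force: 0.0
```

>>> send_rows:
  series:
    - [-1,-0.14,-0.95,0.2,0]
    - [-1,-0.14,-0.95,0.2,0]
    - [-1,-0.14,-0.95,0.2,0]
    - [-1,-0.14,-0.95,0.2,0]
    - [-1,-0.14,-0.95,0.2,0]

```text
t: 3.1
eef_pos: [0.476, -0.1298, 0.181]
tool_rot: [-0.0, 0.224, 0.974, 0.0]
wrist_force: [-0.4, -0.2, -0.3]
width: 0.0853
finger_force: 0.0
```

>>> send_rows:
  series:
    - [-1,-0.14,-0.95,0.2,0]
    - [-1,-0.14,-0.95,0.2,0]
    - [-1,-0.14,-0.95,0.2,0]
    - [-1,0,0,0,0]
    - [-1,0,0,0,0]

```text
t: 3.6
eef_pos: [0.4545, -0.1978, 0.1661]
tool_rot: [-0.0, 0.225, 0.974, 0.0]
wrist_force: [-0.3, -0.1, 0.2]
width: 0.0854
finger_force: 0.0
```

>>> send_rows:
  series:
    - [-1,-0.2,-0.9,0.2,0]
    - [-1,-0.2,-0.92,0.4,0]
    - [-1,0,0,1,0]
    - [-1,0,0,1,0]
    - [-1,0,0,1,0]

```text
t: 4.1
eef_pos: [0.4444, -0.2424, 0.0757]
tool_rot: [0.0, 0.224, 0.975, -0.0]
wrist_force: [-0.3, 0.1, -1.2]
width: 0.0854
finger_force: 0.0
```

>>> send_rows:
  series:
    - [-1,0,0,0.6,0]
    - [-1,0,0,0.4,0]
    - [-1,0,0,0.3,0]
    - [-1,0,0,0.2,0]
    - [-1,0,0,0,0]

```text
t: 4.6
eef_pos: [0.444, -0.2428, 0.0387]
tool_rot: [-0.0, 0.224, 0.975, 0.0]
wrist_force: [-0.0, 0.1, 0.2]
width: 0.0856
finger_force: 0.0
```

Run:
```python
from cell import ctrl
import cv2
s=ctrl.snapshot("scene")[:,:,::-1][210:330,180:330]
cv2.imwrite("pics/s1.png",cv2.resize(s,None,fx=5,fy=5,interpolation=cv2.INTER_CUBIC))
```

```text
(no output)
```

View pics/s1.png

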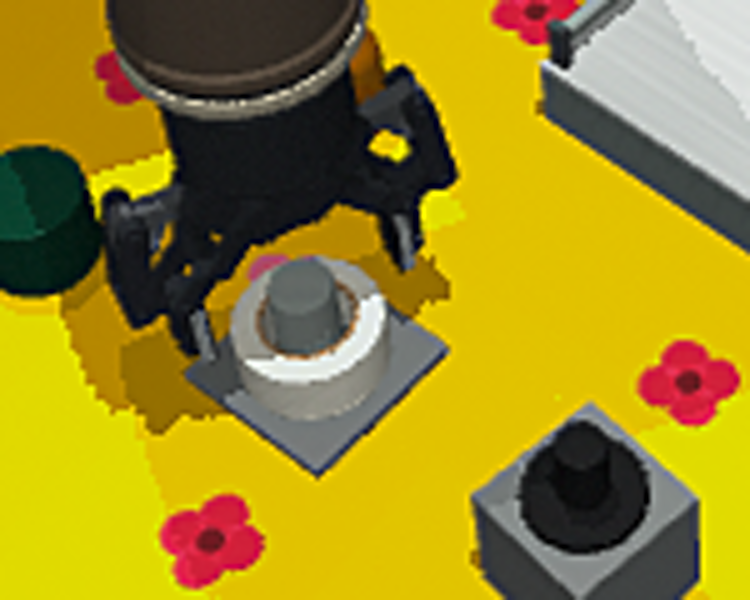

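The fingers straddle the roll evenly: their tips are at crop (205,360) and (405,265), and the roll is centred at (309,320). Next I lower and close.

>>> send_rows:
  series:
    - [-1,0,0,0.4,0]
    - [-1,0,0,0.4,0]
    - [-1,0,0,0.3,0]
    - [-1,0,0,0.25,0]
    - [-1,0,0,0,0]

```text
t: 5.15
eef_pos: [0.4434, -0.2426, 0.004]
tool_rot: [-0.001, 0.224, 0.974, 0.0]
wrist_force: [-0.2, 0.4, -0.8]
width: 0.0854
finger_force: 0.0
```

>>> send_rows:
  series:
    - [1,0,0,0,0]
    - [1,0,0,0,0]
    - [1,0,0,0,0]
    - [1,0,0,0,0]
    - [1,0,0,0,0]

```text
t: 5.65
eef_pos: [0.4439, -0.243, 0.0056]
tool_rot: [0.0, 0.224, 0.974, -0.0]
wrist_force: [-2.3, 0.5, 7.6]
width: 0.0678
finger_force: 53.9
```

>>> send_rows:
  series:
    - [1,0,0,-0.2,0]
    - [1,0,0,-0.5,0]
    - [1,0,0,-0.8,0]
    - [1,0,0,-0.8,0]
    - [1,0,0,-0.8,0]

```text
t: 6.15
eef_pos: [0.444, -0.243, 0.0843]
tool_rot: [0.0, 0.224, 0.974, -0.0]
wrist_force: [0.2, -0.9, -1.5]
width: 0.0676
finger_force: 56.3
```

>>> send_rows:
  series:
    - [1,0,0,-0.8,0]
    - [1,0,0,-0.6,0]
    - [1,0,0,-0.3,0]
    - [1,0,0,0,0]
    - [1,0,0,0,0]

```text
t: 6.65
eef_pos: [0.4438, -0.2429, 0.125]
tool_rot: [0.0, 0.224, 0.974, 0.0]
wrist_force: [-0.0, 0.1, -1.0]
width: 0.0676
finger_force: 56.2
```

Run:
```python
from cell import ctrl
import cv2
print(ctrl.get_obs()['eef_pos'],ctrl.get_obs()['wrist_force'],ctrl.get_obs()['width'])
s=ctrl.snapshot("scene")[:,:,::-1][180:300,180:330]
cv2.imwrite("pics/s2.png",cv2.resize(s,None,fx=5,fy=5,interpolation=cv2.INTER_CUBIC))
```

```text
[ 0.44378564 -0.24285588  0.12496979] [-0.00983607  0.06463003 -1.00005327] 0.06764950156991155
```

View pics/s2.png

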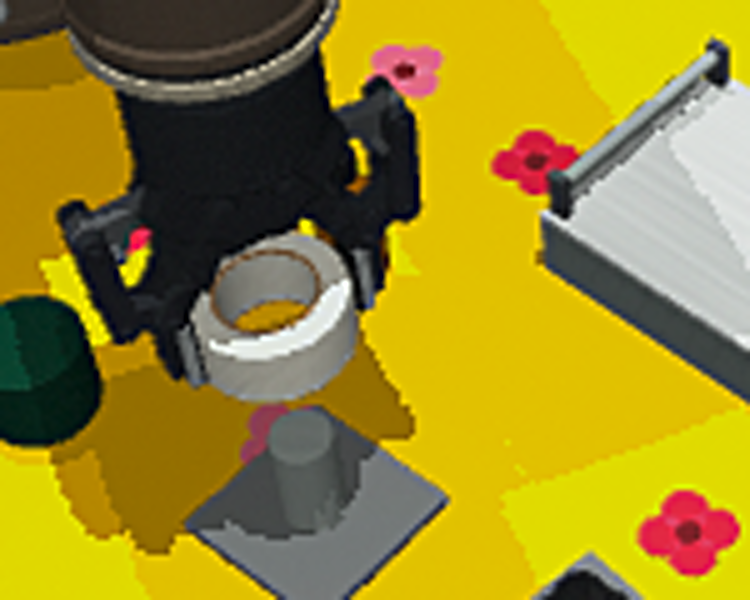

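The roll hangs clear of its post, level between the pads, with its top ring centred at about crop (275,295).

Run:
```python
from h import *
print(world("scene",234.9,238.9,.158))
def tool(dx,dy): return (np.array([-.899*dx+.437*dy,.437*dx+.899*dy])/.025).round(3)
print(tool(.556-.4438,-.0155+.2429))
```

```text
[ 0.44979189 -0.24415625]
[-0.06  10.139]
```

>>> send_rows:
  series:
    - [1,0,0.5,0,0]
    - [1,0,0.8,0,0]
    - [1,0,0.9,0,0]
    - [1,0,0.9,0,0]
    - [1,0,0.9,0,0]

```text
t: 7.2
eef_pos: [0.4877, -0.1515, 0.1243]
tool_rot: [-0.001, 0.225, 0.974, 0.0]
wrist_force: [0.7, -0.5, -2.1]
width: 0.0675
finger_force: 56.3
```

>>> send_rows:
  series:
    - [1,0,0.9,0,0]
    - [1,0,0.9,0,0]
    - [1,0,0.9,0,0]
    - [1,0,0.9,0,0]
    - [1,0,0.9,0,0]

```text
t: 7.7
eef_pos: [0.5368, -0.0502, 0.1243]
tool_rot: [-0.001, 0.224, 0.974, -0.0]
wrist_force: [0.0, -0.1, -1.7]
width: 0.0676
finger_force: 56.3
```

>>> send_rows:
  series:
    - [1,0,0.8,0,0]
    - [1,0,0.5,0,0]
    - [1,0,0.3,0,0]
    - [1,0,0,0,0]
    - [1,0,0,0,0]

```text
t: 8.2
eef_pos: [0.554, -0.0162, 0.1248]
tool_rot: [-0.0, 0.224, 0.974, -0.0]
wrist_force: [-0.7, -0.3, -2.3]
width: 0.0674
finger_force: 56.3
```

>>> send_rows:
  series:
    - [1,0,0,0.5,0]
    - [1,0,0,0.8,0]
    - [1,0,0,0.8,0]
    - [1,0,0,0.6,0]
    - [1,0,0,0.3,0]

```text
t: 8.7
eef_pos: [0.5531, -0.0164, 0.0481]
tool_rot: [-0.001, 0.225, 0.974, -0.0]
wrist_force: [-0.3, -0.9, -1.2]
width: 0.0675
finger_force: 56.3
```

>>> send_rows:
  series:
    - [1,0,0,0.2,0]
    - [1,0,0,0.08,0]
    - [1,0,0,0.08,0]
    - [1,0,0,0,0]
    - [1,0,0,0,0]

```text
t: 9.2
eef_pos: [0.5547, -0.0159, 0.0415]
tool_rot: [0.0, 0.224, 0.974, 0.0]
wrist_force: [0.6, -0.4, -1.7]
width: 0.0673
finger_force: 56.3
```

>>> send_rows:
  series:
    - [1,0,0,0.06,0]
    - [1,0,0,0.05,0]
    - [1,0,0,0.04,0]
    - [1,0,0,0,0]
    - [1,0,0,0,0]

```text
t: 9.7
eef_pos: [0.5545, -0.0159, 0.0377]
tool_rot: [0.0, 0.224, 0.974, 0.0]
wrist_force: [-2.6, 0.8, 8.1]
width: 0.0676
finger_force: 57.2
```

It touches at the expected height, so I open and rise.

>>> send_rows:
  series:
    - [-1,0,0,0,0]
    - [-1,0,0,0,0]
    - [-1,0,0,0,0]
    - [-1,0,0,0,0]
    - [-1,0,0,-0.3,0]

```text
t: 10.2
eef_pos: [0.5537, -0.0159, 0.0443]
tool_rot: [-0.001, 0.224, 0.974, -0.0]
wrist_force: [-0.5, 0.6, -1.2]
width: 0.0857
finger_force: 0.0
```

>>> send_rows:
  series:
    - [-1,0,0,-0.6,0]
    - [-1,0,0,-1,0]
    - [-1,0,0,-1,0]
    - [-1,0,0,-1,0]
    - [-1,0,0,-1,0]

```text
t: 10.7
eef_pos: [0.5543, -0.0159, 0.1614]
tool_rot: [0.0, 0.224, 0.974, 0.0]
wrist_force: [0.5, -0.2, -0.4]
width: 0.0851
finger_force: 0.0
```

>>> send_rows:
  series:
    - [-1,-0.63,-0.8,0,0]
    - [-1,-0.63,-0.8,0,0]
    - [-1,-0.63,-0.8,0,0]
    - [-1,-0.63,-0.8,0,0]
    - [-1,-0.63,-0.8,0,0]

```text
t: 11.2
eef_pos: [0.5815, -0.1413, 0.1604]
tool_rot: [0.0, 0.224, 0.974, -0.0]
wrist_force: [-0.0, 1.0, 0.9]
width: 0.0854
finger_force: 0.0
```

>>> send_rows:
  series:
    - [-1,-0.63,-0.8,0,0]
    - [-1,-0.63,-0.8,0,0]
    - [-1,-0.63,-0.8,0,0]
    - [-1,-0.63,-0.8,0,0]
    - [-1,-0.63,-0.8,0,0]

```text
t: 11.7
eef_pos: [0.6085, -0.2657, 0.1603]
tool_rot: [0.0, 0.225, 0.974, -0.0]
wrist_force: [-0.5, -0.5, -0.0]
width: 0.0853
finger_force: 0.0
```

Run:
```python
from cell import ctrl
import cv2,numpy as np
print(ctrl.get_obs()['eef_pos'])
s=ctrl.snapshot("scene")[:,:,::-1];t=cv2.convertScaleAbs(ctrl.snapshot("top")[:,:,::-1],alpha=1.6)
def c(im,x,y,w,h,k):return cv2.resize(im[y:y+h,x:x+w],None,fx=k,fy=k,interpolation=cv2.INTER_CUBIC)
a=np.hstack([c(s,300,180,80,60,5),c(t,298,135,80,60,5)])
b=c(s,250,250,160,60,5)
cv2.imwrite("pics/c3.png",np.vstack([a,b]))
```

```text
[ 0.60854455 -0.26567567  0.16034148]
```

View pics/c3.png

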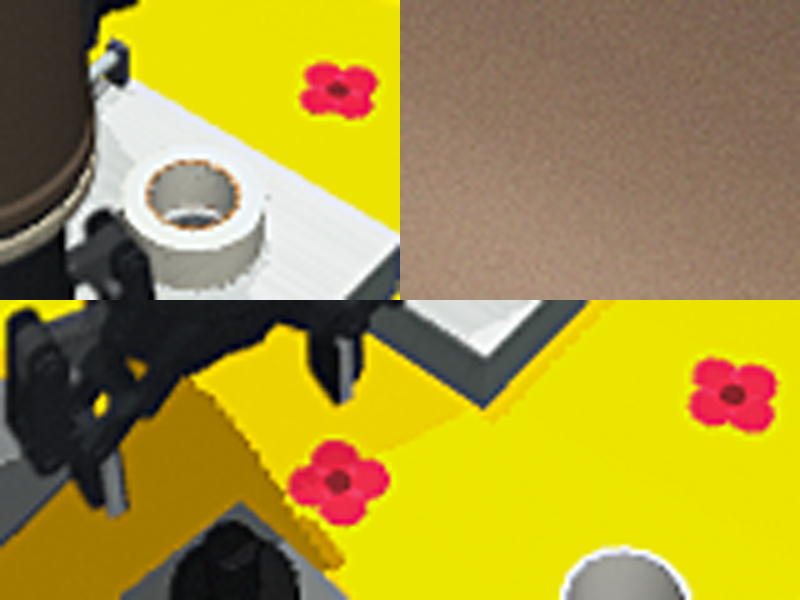

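The roll lies flat on the bed with its bore centred at scene (338.3,218.6). Finger tips are at scene (273.4,291.8) and (318.4,268.8).

Run:
```python
from h import *
print(world("scene",338.3,218.6,.07),"tips",world("scene",295.8,280.2,.173),world("scene",295.8,280.2,.165))
def px(cam,p):
    m=ctrl.camera_model(cam);q=m["mtx"]@(m["extrinsics"]@[*p,1])[:3];return q[:2]/q[2]
for z in(.16,.173):print(px("scene",[.6085,-.2657,z]))
```

```text
[ 0.5549904  -0.01758693] tips [ 0.61548901 -0.2681049 ] [ 0.61197772 -0.26372643]
[293.75109265 281.69054477]
[293.39561371 277.53798089]
```

>>> send_rows:
  series:
    - [-1,0.07,-0.04,0.8,0]
    - [-1,0,0,0.9,0]
    - [-1,0,0,0.8,0]
    - [-1,0,0,0.5,0]
    - [-1,0,0,0.3,0]

```text
t: 12.3
eef_pos: [0.6061, -0.2642, 0.0766]
tool_rot: [-0.001, 0.224, 0.975, 0.0]
wrist_force: [-0.0, 0.1, -0.4]
width: 0.0853
finger_force: 0.0
```

>>> send_rows:
  series:
    - [-1,0,0,0.15,0]
    - [1,0,0,0,0]
    - [1,0,0,0,0]
    - [1,0,0,0,0]
    - [1,0,0,0,0]

```text
t: 12.8
eef_pos: [0.6068, -0.2649, 0.0742]
tool_rot: [0.0, 0.224, 0.974, -0.0]
wrist_force: [0.3, 0.4, -0.5]
width: 0.0282
finger_force: 0.0
```

>>> send_rows:
  series:
    - [1,0,0,0,0]
    - [1,0,0,0,0]
    - [1,0,0,0,0]
    - [1,0,0,0,0]
    - [1,0,0,0,0]

```text
t: 13.3
eef_pos: [0.6072, -0.2642, 0.0743]
tool_rot: [0.001, 0.225, 0.974, 0.0]
wrist_force: [1.7, 6.4, 6.7]
width: 0.0208
finger_force: 49.2
```

>>> send_rows:
  series:
    - [1,0,0,0,0]
    - [1,0,0,-0.3,0]
    - [1,0,0,-0.6,0]
    - [1,0,0,-0.8,0]
    - [1,0,0,-0.8,0]
  grip_force: 80

```text
t: 13.8
eef_pos: [0.6065, -0.2644, 0.1366]
tool_rot: [-0.0, 0.224, 0.974, 0.0]
wrist_force: [-0.5, 0.2, -1.0]
width: 0.0201
finger_force: 79.0
```

>>> send_rows:
  series:
    - [1,0,0,-0.8,0]
    - [1,0,0,-0.6,0]
    - [1,0,0,-0.3,0]
    - [1,0,0,0,0]
    - [1,0,0,0,0]

```text
t: 14.3
eef_pos: [0.6062, -0.2646, 0.1779]
tool_rot: [-0.0, 0.224, 0.974, 0.0]
wrist_force: [-0.2, 0.4, -0.8]
width: 0.0201
finger_force: 79.0
```

Run:
```python
from cell import ctrl
import cv2,numpy as np
o=ctrl.get_obs();print(o['eef_pos'],o['wrist_force'],o['moment'],o['width'])
s=ctrl.snapshot("scene")[:,:,::-1]
cv2.imwrite("pics/s3.png",cv2.resize(s[220:340,240:380],None,fx=5,fy=5,interpolation=cv2.INTER_CUBIC))
```

```text
[ 0.60616185 -0.264608    0.17786907] [-0.16522952  0.41836245 -0.84410807] [ 0.03890369 -0.01923041  0.01747839] 0.02006826413265713
```

View pics/s3.png

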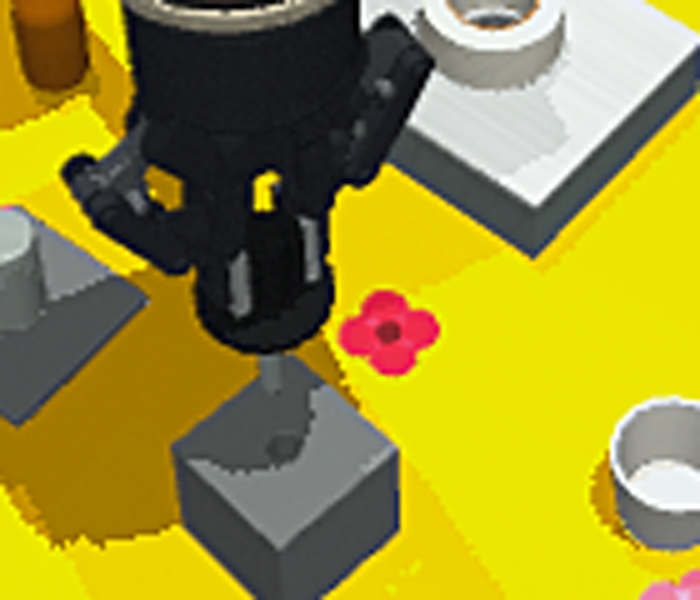

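The pin hangs from the knob, with its nose tip at scene (294,298) and its flange centred near column 293.

Run:
```python
from h import *
print(world("scene",294,297.3,.1078))
def px(cam,p):
    m=ctrl.camera_model(cam);q=m["mtx"]@(m["extrinsics"]@[*p,1])[:3];return q[:2]/q[2]
for z in(.1078,.168,.2):print(px("scene",[.606,-.2646,z]))
```

```text
[ 0.60647167 -0.26648044]
[294.36338764 296.47579294]
[292.7581655  278.10914139]
[291.83717165 267.5713021 ]
```

>>> send_rows:
  series:
    - [1,0.21,0.8,0,0]
    - [1,0.21,0.8,0,0]
    - [1,0.21,0.8,0,0]
    - [1,0.21,0.8,0,0]
    - [1,0.21,0.8,0,0]

```text
t: 14.85
eef_pos: [0.6263, -0.1624, 0.1774]
tool_rot: [-0.001, 0.225, 0.974, 0.0]
wrist_force: [0.2, 0.2, -0.9]
width: 0.02
finger_force: 79.0
```

>>> send_rows:
  series:
    - [1,0.21,0.8,0,0]
    - [1,0.21,0.8,0,0]
    - [1,0.21,0.8,0,0]
    - [1,0.21,0.8,0,0]
    - [1,0.21,0.8,0,0]

```text
t: 15.35
eef_pos: [0.6464, -0.0611, 0.1774]
tool_rot: [-0.001, 0.224, 0.974, -0.0]
wrist_force: [-0.8, -0.6, -0.8]
width: 0.0197
finger_force: 79.0
```

>>> send_rows:
  series:
    - [1,0.21,0.8,0,0]
    - [1,0.21,0.8,0,0]
    - [1,0.16,0.46,0,0]
    - [1,0,0,0,0]
    - [1,0,0,0,0]

```text
t: 15.85
eef_pos: [0.656, -0.0096, 0.1781]
tool_rot: [-0.0, 0.224, 0.975, -0.0]
wrist_force: [-0.6, 0.3, -1.1]
width: 0.02
finger_force: 79.0
```

>>> send_rows:
  series:
    - [1,0,0,0.4,0]
    - [1,0,0,0.6,0]
    - [1,0,0,0.6,0]
    - [1,0,0,0.4,0]
    - [1,0,0,0.2,0]

```text
t: 16.35
eef_pos: [0.6554, -0.0095, 0.1216]
tool_rot: [-0.001, 0.225, 0.974, -0.0]
wrist_force: [0.1, 0.6, -0.3]
width: 0.0198
finger_force: 79.0
```

I had the x sign wrong on that move, so the pin is 100 mm too far back. Nothing was touched. I raise and correct.

>>> send_rows:
  series:
    - [1,0,0,-0.6,0]
    - [1,0,0,-0.8,0]
    - [1,0,0,-0.6,0]
    - [1,0,0,-0.2,0]
    - [1,0,0,0,0]

```text
t: 16.85
eef_pos: [0.657, -0.0093, 0.1801]
tool_rot: [0.001, 0.224, 0.974, 0.0]
wrist_force: [-0.9, -0.7, -1.0]
width: 0.02
finger_force: 79.0
```

>>> send_rows:
  series:
    - [1,0.7,-0.34,0,0]
    - [1,0.8,-0.39,0,0]
    - [1,0.8,-0.39,0,0]
    - [1,0.7,-0.34,0,0]
    - [1,0.58,-0.28,0,0]

```text
t: 17.35
eef_pos: [0.5552, -0.0092, 0.178]
tool_rot: [-0.001, 0.224, 0.974, -0.0]
wrist_force: [-0.2, -0.7, -0.8]
width: 0.02
finger_force: 79.0
```

>>> send_rows:
  series:
    - [1,0,0,0,0]
    - [1,0,0,0,0]
    - [1,0,0,0.3,0]
    - [1,0,0,0.3,0]
    - [1,0,0,0,0]

```text
t: 17.85
eef_pos: [0.5563, -0.0092, 0.162]
tool_rot: [-0.001, 0.224, 0.974, -0.0]
wrist_force: [-1.1, -0.2, -1.0]
width: 0.0198
finger_force: 79.0
```

Run:
```python
from cell import ctrl
import cv2,numpy as np
o=ctrl.get_obs();print(o['eef_pos'],o['wrist_force'],o['moment'],o['width'])
s=ctrl.snapshot("scene")[:,:,::-1]
cv2.imwrite("pics/s4.png",cv2.resize(s[160:260,280:400],None,fx=6,fy=6,interpolation=cv2.INTER_CUBIC))
```

```text
[ 0.55632539 -0.00924553  0.16198012] [-1.10300671 -0.21267259 -0.96946461] [ 0.02565795  0.03326581 -0.02018124] 0.019812679963034978
```

View pics/s4.png

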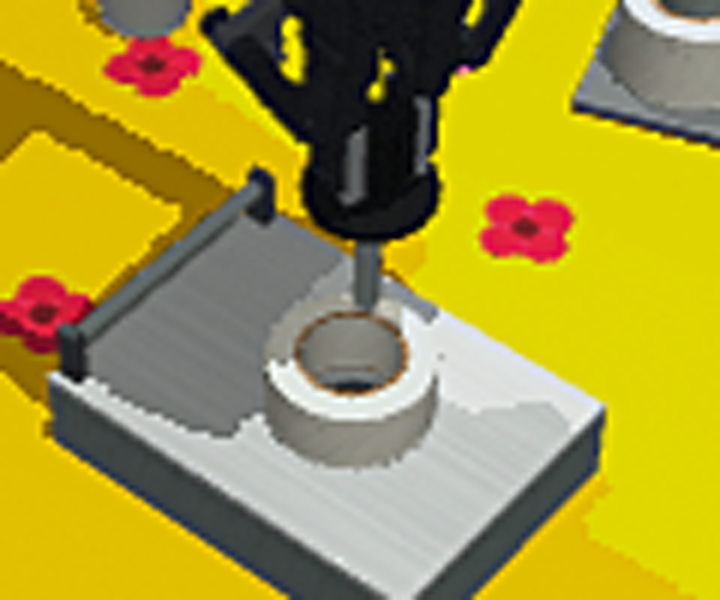

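The nose at crop (367,310) is above the bore (centre (352,352)), offset slightly toward +y as intended. Now I descend carefully.

>>> send_rows:
  series:
    - [1,0,0,0.5,0]
    - [1,0,0,0.5,0]
    - [1,0,0,0.4,0]
    - [1,0,0,0.3,0]
    - [1,0,0,0.2,0]

```text
t: 18.4
eef_pos: [0.5564, -0.0092, 0.115]
tool_rot: [-0.001, 0.224, 0.974, -0.0]
wrist_force: [0.1, -0.1, -0.7]
width: 0.0196
finger_force: 79.0
```

>>> send_rows:
  series:
    - [1,0,0,0.1,0]
    - [1,0,0,0.08,0]
    - [1,0,0,0.05,0]
    - [1,0,0,0.04,0]
    - [1,0,0,0,0]

```text
t: 18.9
eef_pos: [0.5569, -0.0093, 0.1094]
tool_rot: [0.0, 0.224, 0.974, 0.0]
wrist_force: [-0.3, 0.2, -1.5]
width: 0.0198
finger_force: 79.0
```

>>> send_rows:
  series:
    - [1,0,0,0.05,0]
    - [1,0,0,0.05,0]
    - [1,0,0,0.05,0]
    - [1,0,0,0.05,0]
    - [1,0,0,0,0]

```text
t: 19.4
eef_pos: [0.5569, -0.0091, 0.1042]
tool_rot: [0.0, 0.225, 0.974, 0.0]
wrist_force: [0.8, 2.7, 0.5]
width: 0.0197
finger_force: 79.2
```

>>> send_rows:
  series:
    - [1,0,0,0.05,0]
    - [1,0,0,0.05,0]
    - [1,0,0,0.05,0]
    - [1,0,0,0.05,0]
    - [1,0,0,0,0]

```text
t: 19.9
eef_pos: [0.5566, -0.0093, 0.099]
tool_rot: [-0.0, 0.225, 0.974, -0.0]
wrist_force: [1.1, 2.9, -1.9]
width: 0.0196
finger_force: 79.0
```

It is in the hole, with only a slight side load. I continue down.

>>> send_rows:
  series:
    - [1,0,0.03,0.06,0]
    - [1,0,0,0.08,0]
    - [1,0,0,0.08,0]
    - [1,0,0,0.08,0]
    - [1,0,0,0,0]

```text
t: 20.4
eef_pos: [0.5569, -0.0086, 0.0914]
tool_rot: [-0.0, 0.224, 0.974, -0.0]
wrist_force: [-0.4, -0.0, -0.2]
width: 0.0197
finger_force: 79.0
```

>>> send_rows:
  series:
    - [1,0,0,0.05,0]
    - [1,0,0,0.05,0]
    - [1,0,0,0.05,0]
    - [1,0,0,0.05,0]
    - [1,0,0,0,0]

```text
t: 20.9
eef_pos: [0.5573, -0.0086, 0.087]
tool_rot: [0.0, 0.224, 0.974, 0.0]
wrist_force: [-1.1, 0.7, 4.2]
width: 0.0199
finger_force: 79.7
```

>>> send_rows:
  series:
    - [1,0,0,0.05,0]
    - [1,0,0,0.05,0]
    - [1,0,0,0.05,0]
    - [1,0,0,0.04,0]
    - [1,0,0,0,0]

```text
t: 21.4
eef_pos: [0.5573, -0.0086, 0.0822]
tool_rot: [0.0, 0.224, 0.974, 0.0]
wrist_force: [-0.8, -0.1, 4.0]
width: 0.02
finger_force: 79.8
```

>>> send_rows:
  series:
    - [1,0,0,0.04,0]
    - [1,0,0,0.04,0]
    - [1,0,0,0.03,0]
    - [1,0,0,0,0]
    - [1,0,0,0,0]

```text
t: 21.9
eef_pos: [0.5574, -0.0086, 0.0802]
tool_rot: [0.0, 0.224, 0.974, 0.0]
wrist_force: [-5.1, 0.9, 19.8]
width: 0.0198
finger_force: 81.7
```

The force stepped up to 20 N exactly at the expected home height, so the flange is seated. I release and rise.

>>> send_rows:
  series:
    - [-1,0,0,0,0]
    - [-1,0,0,0,0]
    - [-1,0,0,0,0]
    - [-1,0,0,0,0]
    - [-1,0,0,0,0]

```text
t: 22.4
eef_pos: [0.5571, -0.0086, 0.0792]
tool_rot: [-0.0, 0.224, 0.974, -0.0]
wrist_force: [-0.4, 0.1, 0.6]
width: 0.0851
finger_force: 0.0
```

>>> send_rows:
  series:
    - [-1,0,0,0,0]
    - [-1,0,0,-0.4,0]
    - [-1,0,0,-0.8,0]
    - [-1,0,0,-1,0]
    - [-1,0,0,-1,0]

```text
t: 22.9
eef_pos: [0.557, -0.0086, 0.1607]
tool_rot: [-0.0, 0.224, 0.974, -0.0]
wrist_force: [-0.1, 1.3, 0.3]
width: 0.0855
finger_force: 0.0
```

>>> send_rows:
  series:
    - [-1,0,0,-1,0]
    - [-1,0,0,-0.5,0]
    - [-1,0,0,0,0]
    - [-1,0,0,0,0]
    - [-1,0,0,0,0]

```text
t: 23.4
eef_pos: [0.5564, -0.0085, 0.1957]
tool_rot: [-0.001, 0.224, 0.974, -0.0]
wrist_force: [0.5, -0.6, -0.2]
width: 0.0856
finger_force: 0.0
```

Run:
```python
from cell import ctrl
import cv2,numpy as np
o=ctrl.get_obs();print(o['eef_pos'],o['wrist_force'],o['width'])
s=ctrl.snapshot("scene")[:,:,::-1]
cv2.imwrite("pics/s5.png",cv2.resize(s[140:260,260:420],None,fx=5,fy=5,interpolation=cv2.INTER_CUBIC))
```

```text
[ 0.55639232 -0.00854825  0.1956899 ] [ 0.51048043 -0.58781599 -0.24964613] 0.08555772951667026
```

View pics/s5.png

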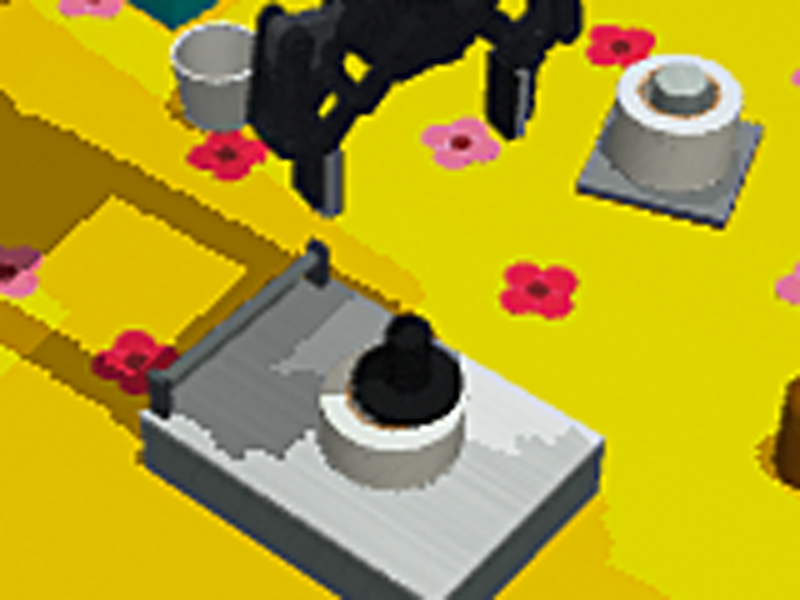

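The pin stands upright with its flange flat on the roll at crop (405,385), the roll is flat on the bed, and the gripper is clear.

```bash
python3 -c "
from cell import ctrl
print(ctrl.close_job())"
```

```text
the job is handed in; nothing more can be done
None
```

I laid the narrow roll flat on the dispenser bed, pressed the pin through its core until the flange seated on the roll, released everything, and handed the job in at about 23 s; no verdict came back.

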